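# Load a sample carousel and bring it home against its index stop

### The job

Stand the tall narrow weighing bottle in the empty well of the sample carousel and let go of it. Then push the carousel round counter-clockwise (seen from above) by one of its upright posts until the lug on its rim meets the round tip of the index stop's slide bar, press it home there for a second with about 5 to 8 N, and leave it touching the tip. The stop is only clamped by friction and must not be touched by the robot or shifted, so feel for the contact; everything else on the worktop stays where it is.

Things in the scene. Friction and masses are not known exactly. Their poses are not given: they have to be found in the camera images.
- sample: the bottle to load: lidded glass weighing bottle, the tall narrow one of the three that stand on the worktop. 58 high with its lid; body 32 diameter up to 40, lid rim 34 diameter from 40 to 58 (glass knob at the top included). 0.06 kg. Origin: centre of its underside; z up
- rotor: turning part of the sample carousel: aluminium disc 200 diameter, its faces 22 and 32 above the worktop, over a fixed grey foot plate (256 diameter, 14 high). Turns freely about its vertical axis (drag about 1.4 N at a post, stays where it is left). Origin: on that axis at worktop height; x points along the empty well and the rim lug, z up, counter-clockwise from above positive
- hub (a point): top of the low hub nut in the rotor's middle, 41 above the worktop, on the axis. Four cup-shaped wells (46 outside diameter, rims 52 above the worktop) stand round it at radius 52 on the rotor's +x, +y, -x, -y; all but the +x one hold a slim bottle, fixed in, whose top is 87 above the worktop; leave those
- well (a point): inner floor centre of the empty well, 35 above the worktop, 52 from the rotor axis, on the rotor's +x; the cup is 40 inside diameter and 17 deep from its rim (rim 52 above the worktop)
- lug_face (a point): middle of the leading (counter-clockwise) face of the rim lug: a flat aluminium bar 12 wide, 10 high, that sticks out of the rotor's rim along its +x as far as radius 126; the point is at radius 114, 6 to the +y side of the rotor's x axis, 27 above the worktop
- stop: index stop with its slide bar: dark steel block 22 x 18 x 24, top 38 above the worktop, black clamp knob outwards, on the foot plate's ring on the operator's side. Origin: on the carousel axis at worktop height; x points to the block, z up. Held by clamp friction only: slides round the ring when the lug presses it with about 7 N, which is about 10 N of push at a post
- stop_mark (a point): middle of the white line on the stop block's top, radius 114, 6 to the +y side of the stop's x axis, 38 above the worktop. A locked curved steel slide bar (8 thick, round tip, at radius 114, 27 above the worktop) runs through the block; its tip sticks out clockwise by 5 to 60 from the block's face (9 from this point), differently each time and not measured. The lug's leading face lands on this tip
- post_1 (a point): top centre of an upright steel push post on the rotor, 12 diameter, from 32 to 72 above the worktop, at radius 88, 45 degrees counter-clockwise from the rotor's x axis
- post_2 (a point): top centre of an upright steel push post on the rotor, 12 diameter, from 32 to 72 above the worktop, at radius 88, 135 degrees counter-clockwise from the rotor's x axis
- post_3 (a point): top centre of an upright steel push post on the rotor, 12 diameter, from 32 to 72 above the worktop, at radius 88, 225 degrees counter-clockwise from the rotor's x axis
- post_4 (a point): top centre of an upright steel push post on the rotor, 12 diameter, from 32 to 72 above the worktop, at radius 88, 315 degrees counter-clockwise from the rotor's x axis
- squat_a: bystander: squat lidded weighing bottle, 46 diameter, 46 high; origin: centre of its underside
- squat_b: bystander: squat lidded weighing bottle, 42 diameter, 48 high; origin: centre of its underside
- tape: bystander: roll of tape lying flat, 62 diameter, 19 high; origin: centre of its underside
- timer: bystander: white bench timer, 66 x 62 x 17; origin: centre of its underside
- petri: bystander: petri dish, 64 diameter, 16 high; origin: centre of its underside
- beaker: bystander: glass beaker, 72 diameter, 70 high; origin: centre of its underside
- amber_bottle: bystander: brown glass reagent bottle, 68 diameter, 138 high; origin: centre of its underside
- white_bottle: bystander: white screw-cap bottle, 56 diameter, 103 high; origin: centre of its underside

How it is judged:
By the outcome, as a careful person would: the job done as asked, in the order asked, and still so for the second after the job is handed in, with the robot touching nothing.
It also fails if it takes over 58 s, if anything falls off the work surface, if the arm or the gripper's body presses on something with over 40 N, if the wrist force passes 120 N, or if a joint passes its speed limit or range.

### The arm

A 6-joint arm with a two-finger parallel gripper is mounted at the origin on a cart in front of the work surface, level with it; the furniture and walls round the work are solid. World frame = base frame: x ahead of the robot, y to its left, z up, the work surface at z = 0. Lengths are in m, angles in rad, forces in N, time in s.
With the tool pointing down it reaches from about 0.35 to 0.8 m from the base axis. Payload 7.3 kg.
Tool frame: the origin (TCP) lies at the very end of the fingers, on their centre line; the grasp point (between the pads) lies 19 mm behind it; z points along the fingers, y is the line along which they close (so a half turn about z gives the same grasp; the last joint's range is limited). The gripper opens to 85 mm and grips with 20 to 120 N. Pads are 22 mm wide; open, the fingers measure 114 mm over their backs; the gripper's body (76 mm by 85 mm) begins 54 mm behind the grasp point. The pads swing forward as they close: fully open they stand 13 mm farther back than shut.
Start: joints at [-1.341, 0.342, 1.524, -0, 1.275, -0.146], TCP at [0.193, -0.488, 0.231] pointing down, gripper open.
Joint ranges: [-2.53, 2.53], [-0.77, 2.02], [0.04, 2.7], [-1, 4.14], [0.28, 2.66], [-3.11, 3.11]. Speed limits (rad/s): [2.57, 2.57, 3.14, 3.14, 3.14, 3.14].

### API

Orientations are given as a unit quaternion [x, y, z, w].
In Python, from bench import * gives the robot as it stands.
- The arm moves only by the tool carry_out, never from a script. Its argument "motion" is one flat list of numbers, 7 for each row, row after row: the opening, from 0 (shut) to 1 (fully open), then the shift along the tool's x, y, z in m, then the turn, a rotation vector about the tool's x, y, z in rad. A call has 1 to 12 rows; each row shifts and turns the commanded pose from where the row before left it, along the tool's axes as they then stand; what a row does not reach is not made up. A row lasts 1/10 s, in which the tool goes at most 50 mm and 8.59 degrees, less where a joint would pass 70% of its speed; a pose out of reach is approached as far as the arm can. A call is refused whole if a number of a shift passes 0.05 or a number of a turn 0.15, either way. A call with a gripper value outside its range is refused whole. The fingers move at their own pace and stop on an object; "grip_force" is the grip in N (left out, the last holds). Time passes only in rows, so rows that do not move let the fingers close. It gives the time, the measured TCP pose, the force, the opening and the grip force at its end, in the units of the state.
- read_state(): the state, without advancing time (a new reading comes with each control period).
- grab_frame(name): name is "side" or "top"; returns a dict with "color" (400x640x3 uint8, blue, green, red), "depth" (400x640 float32, m along the optical axis (not along the pixel's ray), 0 where there is no reading), "fovy" (degrees; the focal length in pixels is half the picture's height over the tangent of half this angle, whatever the lens; pixels are square), "cx", "cy" (the principal point, pixels), "R" (3x3) and "t" (3): a world point X has camera coordinates R X + t. Camera axes: x right, y down, z forward; pixel columns grow to the right and rows downward; lengths in m; the calibration is good to about 2 mm. A picture is of the moment at which its call begins.
- sign_off(): hands the job in; it is judged then, once.
The state is a dict: "time_s": time; "joints": joint angles; "dq": joint speeds; "joint_torque": joint torques, N m; "position": TCP position; "tool_rot": TCP orientation; "wrist_force": force on the tool from outside, world axes, zero at the start; "wrist_torque": the same for the moment, N m; "width": opening from 0.0 (shut) to 1.0 (fully open); "grasp_force": force on a finger pad.
Only numpy, scipy, OpenCV 4.12 (cv2) and the standard library are available. Lean on these libraries where they do the work, as an engineer would, in place of code of your own. Each camera call takes 0.05 s, during which the arm holds its last target. There are 200 camera calls.

## Working session

There is one attempt and no reset: what is moved stays moved. The work goes in short steps, Python scripts to look and compute and a tool call to move; the robot and the scene stay as the last step left them, time stands still between calls to the robot, and variables do not carry over. Pictures are saved under pics/ and viewed, at most 10 in all, crops included, and the job is handed in when it is done.

Besides the shell and the picture viewer there is one more tool, called after "Emit:" by a JSON object that holds its "op" and its "data", one argument or row to a line. carry_out: Moves the arm, as the interface text tells. Its arguments: {"type":"object","properties":{"motion":{"type":"array"},"grip_force":{"type":"number"}},"required":["motion"]}

```bash
mkdir -p pics; cat > h.py <<'E'
from bench import *
import numpy as np, cv2, json
def K(f):
    h=f["color"].shape[0]; return h/2/np.tan(np.radians(f["fovy"])/2)
def ray(f,u,v,z):
    d=np.array([(u-f["cx"])/K(f),(v-f["cy"])/K(f),1.]); R=np.array(f["R"]);t=np.array(f["t"])
    c=-R.T@t; w=R.T@d; return c+w*(z-c[2])/w[2]
def proj(f,X):
    p=np.array(f["R"])@np.array(X)+np.array(f["t"]); return K(f)*p[0]/p[2]+f["cx"],K(f)*p[1]/p[2]+f["cy"]
def cloud(f):
    v,u=np.mgrid[:400,:640]; D=f["depth"]; P=np.stack([(u-f["cx"])/K(f)*D,(v-f["cy"])/K(f)*D,D],-1)
    P=(P-np.array(f["t"]))@np.array(f["R"]); P[D==0]=np.nan; return P
E
python3 - <<'E'
from h import *
for n in("side","top"):
    f=grab_frame(n); cv2.imwrite(f"pics/{n}0.png",f["color"]); print(n,K(f),f["cx"],f["cy"],-np.array(f["R"]).T@f["t"],np.round(f["R"],3).tolist())
    np.save(n+"0.npy",f,allow_pickle=True)
print(read_state())
E
```

```text
side 445.22688608351143 317.3135013421564 197.70402511034837 [0.51383182 1.02098548 0.81465672] [[-1.0, -0.016, -0.023], [0.01, 0.561, -0.828], [0.026, -0.828, -0.561]]
top 504.26107236891244 315.3267898885538 201.3890593770962 [ 0.36251585 -0.08331431  1.46253853] [[-0.019, -1.0, 0.012], [-0.992, 0.017, -0.128], [0.128, -0.014, -0.992]]
{'time_s': 0.1, 'joints': array([-1.34097758e+00,  3.42650734e-01,  1.52491349e+00,  8.74777792e-06,
        1.27541319e+00, -1.45974703e-01]), 'dq': array([ 0.00058829,  0.00050408, -0.0005896 , -0.0005261 ,  0.0004134 ,
       -0.00042282]), 'joint_torque': array([ 2.77572814e-03, -4.34443653e+01, -2.46491593e+01,  9.85446178e-06,
        4.65660298e-03,  3.99690990e-06]), 'position': array([ 0.19263391, -0.4879982 ,  0.23069945]), 'tool_rot': array([ 9.82399288e-01,  1.86791755e-01, -2.48377351e-05, -6.91951000e-04]), 'wrist_force': array([-0.31488717,  0.45980452,  0.21313004]), 'wrist_torque': array([ 0.03584365, -0.05489258,  0.00369264]), 'grasp_force': 0.0, 'width': 1.000650459956475}
```

View pics/side0.png

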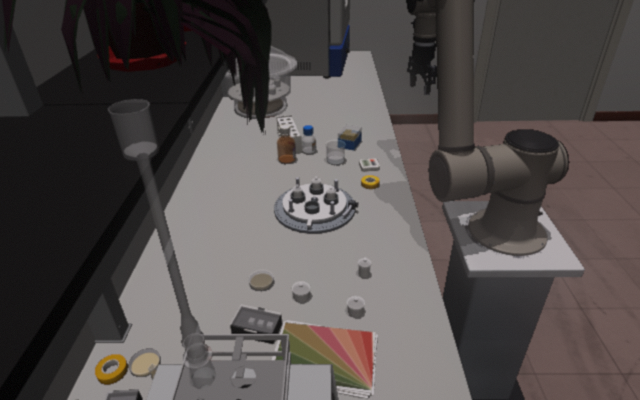

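View pics/top0.png

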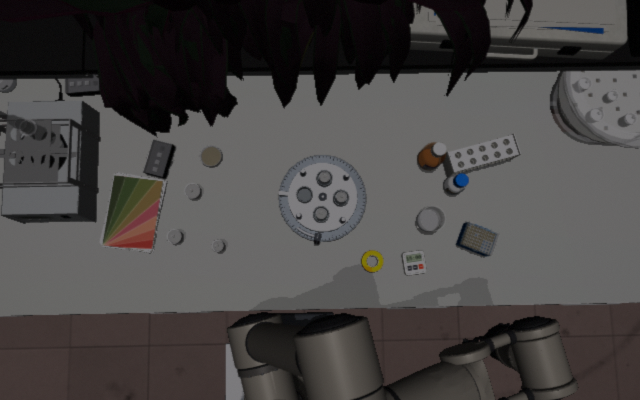

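The side view has the carousel at about (316,205), with the slim bottle at about (364,268). The top view has the carousel centre at (322,197), the lug at the left (283,194), the empty well at (304,195), the stop at (318,238) and the small bottle at (218,246). Next I'll enlarge both.

```bash
python3 - <<'E'
from h import *
T=np.load("top0.npy",allow_pickle=True).item();S=np.load("side0.npy",allow_pickle=True).item()
a=cv2.resize(T["color"][145:265,200:380],None,fx=4.4,fy=4.4,interpolation=cv2.INTER_CUBIC)
b=cv2.resize(S["color"][170:290,260:390],None,fx=4.6,fy=4.6,interpolation=cv2.INTER_CUBIC)
cv2.imwrite("pics/tz.png",cv2.convertScaleAbs(a,alpha=1.6));cv2.imwrite("pics/sz.png",cv2.convertScaleAbs(b,alpha=1.6))
for n,f,pts in(("top",T,[(322,197),(304,195),(283,194),(318,238),(218,246),(175,236),(193,191)]),("side",S,[(364,268),(356,306),(301,291),(316,205)])):
    P=cloud(f)
    for u,v in pts: print(n,u,v,np.round(P[v,u],4),np.round(ray(f,u,v,.05),4))
# camera-height cloud clusters in workspace from top
P=cloud(T);m=(P[...,2]>.03)&(P[...,0]>.2)&(P[...,0]<.8)&(np.abs(P[...,1])<.6)
k,l,s,c=cv2.connectedComponentsWithStats(m.astype(np.uint8))
for i in range(1,k):
    if s[i,4]>15:
        q=P[l==i]; print(s[i].tolist(),np.round(np.median(q,0),3),np.round(q.min(0),3),np.round(q.max(0),3))
E
```

```text
top 322 197 [ 0.5577 -0.1226  0.0442] [ 0.5569 -0.1225  0.05  ]
top 304 195 [ 0.566  -0.0715  0.0322] [ 0.5635 -0.0717  0.05  ]
top 283 194 [ 0.5692 -0.0117  0.0372] [ 0.5674 -0.0123  0.05  ]
top 318 238 [ 0.4417 -0.109   0.0424] [ 0.4413 -0.1089  0.05  ]
top 218 246 [0.424  0.1695 0.0537] [0.4242 0.1702 0.05  ]
top 175 236 [0.455  0.2933 0.0377] [0.4542 0.2901 0.05  ]
top 193 191 [0.5824 0.2445 0.037 ] [0.5804 0.2415 0.05  ]
side 364 268 [0.4275 0.1887 0.0348] [0.4291 0.205  0.05  ]
side 356 306 [0.4548 0.3165 0.0371] [0.4558 0.3282 0.05  ]
side 301 291 [0.5831 0.2664 0.0344] [0.5817 0.2815 0.05  ]
side 316 205 [ 0.5538 -0.0888  0.0357] [ 0.5531 -0.0684  0.05  ]
[0, 0, 600, 138, 48157] [ 0.729 -0.014  0.665] [ 0.621 -0.6    0.424] [0.8   0.527 0.91 ]
[0, 109, 99, 112, 5750] [0.664 0.553 0.127] [0.504 0.52  0.03 ] [0.8   0.6   0.372]
[143, 139, 30, 39, 743] [0.68  0.347 0.038] [0.625 0.307 0.03 ] [0.736 0.387 0.05 ]
[419, 141, 72, 53, 1906] [ 0.654 -0.496  0.071] [ 0.563 -0.6    0.03 ] [ 0.706 -0.405  0.147]
[279, 163, 79, 69, 3231] [ 0.56  -0.123  0.035] [ 0.461 -0.223  0.03 ] [ 0.659 -0.     0.092]
[184, 183, 16, 16, 171] [0.584 0.249 0.034] [0.563 0.227 0.03 ] [0.607 0.272 0.048]
[418, 206, 28, 26, 246] [ 0.492 -0.442  0.056] [ 0.456 -0.464  0.03 ] [ 0.524 -0.392  0.078]
[458, 222, 38, 34, 868] [ 0.43  -0.555  0.063] [ 0.385 -0.6    0.031] [ 0.479 -0.506  0.073]
[167, 229, 15, 15, 162] [0.455 0.297 0.035] [0.436 0.276 0.03 ] [0.475 0.318 0.057]
[301, 230, 10, 6, 18] [ 0.46  -0.073  0.031] [ 0.451 -0.087  0.03 ] [ 0.466 -0.061  0.038]
[311, 233, 10, 12, 70] [ 0.445 -0.106  0.037] [ 0.425 -0.115  0.03 ] [ 0.456 -0.089  0.044]
[212, 240, 12, 12, 118] [0.427 0.172 0.045] [0.41  0.157 0.033] [0.441 0.189 0.062]
[227, 312, 157, 76, 7638] [ 0.238 -0.099  0.737] [ 0.2   -0.187  0.199] [0.293 0.114 0.761]
[436, 316, 131, 51, 3609] [ 0.224 -0.452  0.581] [ 0.2   -0.552  0.247] [ 0.267 -0.288  0.632]
```

View pics/tz.png

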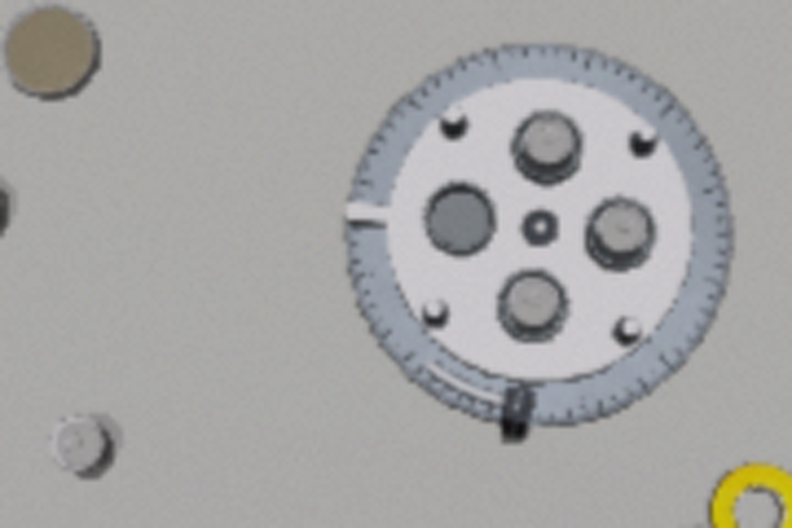

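View pics/sz.png

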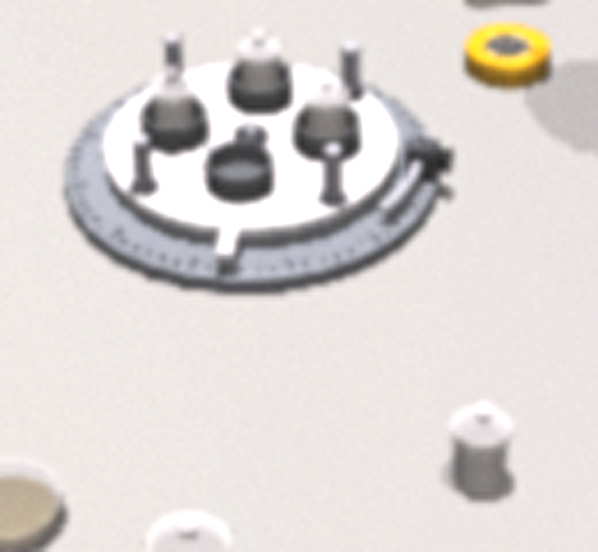

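Enlarged top view: hub at crop (540,227), well rim (460,219), lug at the left (365,213), stop block (516,410). The slide bar arcs from the block to a tip near (425,365), and the sample is at (82,445). Enlarged side view: hub (250,135), well rim (240,167), sample knob (483,412).

```bash
cat >> h.py <<'E'
def tri(T,p,S,q):
    A=[];b=[]
    for f,(u,v) in((T,p),(S,q)):
        R=np.array(f["R"]);c=-R.T@np.array(f["t"]);d=R.T@[(u-f["cx"])/K(f),(v-f["cy"])/K(f),1];d/=np.linalg.norm(d);M=np.eye(3)-np.outer(d,d);A.append(M);b.append(M@c)
    A=np.vstack(A);b=np.hstack(b);x=np.linalg.lstsq(A,b,rcond=None)[0];return x,np.linalg.norm(A@x-b)
E
python3 - <<'E'
from h import *
T=np.load("top0.npy",allow_pickle=True).item();S=np.load("side0.npy",allow_pickle=True).item()
t=lambda x,y:((x+.5)/4.4-.5+200,(y+.5)/4.4-.5+145)
s=lambda x,y:((x+.5)/4.6-.5+260,(y+.5)/4.6-.5+170)
for n,a,b in(("hub",(540,227),(250,132)),("rim",(460,219),(240,167)),("knob",(76,443),(483,409)),("postNW~front-left?",(434,305),(333,150)),("post b",(455,118),(141,147)),("post c",(643,136),(172,38)),("post d",(626,323),(351,46))):
    print(n,*[np.round(v,4) for v in tri(T,t(*a),S,s(*b))])
g=cv2.cvtColor(T["color"],cv2.COLOR_BGR2GRAY)
m=((g>135)).astype(np.uint8);m[:150]=0;m[:,:270]=0;m[:,380:]=0
k,l,st,c=cv2.connectedComponentsWithStats(m);i=1+np.argmax(st[1:,4]);print(st[i],np.percentile(g[150:250,270:380],[10,50,90]))
cn=max(cv2.findContours((l==i).astype(np.uint8),0,cv2.CHAIN_APPROX_NONE)[0],key=len)
e=cv2.fitEllipse(cn);print("disc",e,ray(T,*e[0],.032))
# block & sample top from depth
P=cloud(T)
mm=(P[...,2]>.036)&(P[...,0]<.457)&(P[...,1]>-.13)&(P[...,1]<-.08);q=P[mm];print("blk",q.mean(0),q.min(0),q.max(0))
q=P[236:256,208:228].reshape(-1,3);q=q[q[:,2]>.03];print("smp",q.mean(0),(q.min(0)+q.max(0))/2)
hub=ray(T,*t(540,227),.041)
for n,p,z in(("rim",(460,219),.052),("lugtip",(347,214),.032),("block",(517,400),.038),("bartip",(422,363),.031),("sample lid",(80,444),.055)):
    x=ray(T,*t(*p),z);d=x-hub;print(n,x.round(4),np.hypot(*d[:2]).round(4),np.degrees(np.arctan2(d[1],d[0])).round(1))
E
```

```text
hub [ 0.5609 -0.1239  0.0366] 0.0002
rim [ 0.566  -0.0721  0.0442] 0.0001
knob [0.4257 0.1729 0.0525] 0.0004
postNW~front-left? [ 0.5066 -0.0549  0.0691] 0.0019
post b [ 0.6293 -0.0701  0.0622] 0.0005
post c [ 0.6145 -0.1898  0.0712] 0.0013
post d [ 0.4928 -0.1756  0.0722] 0.0018Traceback (most recent call last):
  File "<stdin>", line 9, in <module>
    return _wrapfunc(a, 'argmax', axis=axis, out=out, **kwds)
    return bound(*args, **kwds)
ValueError: attempt to get argmax of an empty sequence
```

```bash
python3 - <<'E'
from h import *
T=np.load("top0.npy",allow_pickle=True).item();S=np.load("side0.npy",allow_pickle=True).item()
t=lambda x,y:((x+.5)/4.4-.5+200,(y+.5)/4.4-.5+145)
g=cv2.cvtColor(T["color"],cv2.COLOR_BGR2GRAY)
m=((g>118)).astype(np.uint8);m[:150]=0;m[255:]=0;m[:,:270]=0;m[:,380:]=0
k,l,st,c=cv2.connectedComponentsWithStats(m)
i=1+np.argmax(st[1:,4]);print(st[i],np.percentile(g[150:250,270:380],[10,50,90]))
cn=max(cv2.findContours((l==i).astype(np.uint8),0,cv2.CHAIN_APPROX_NONE)[0],key=len)
e=cv2.fitEllipse(cn);print("disc",e,ray(T,*e[0],.032))
P=cloud(T)
mm=(P[...,2]>.033)&(P[...,0]<.457)&(P[...,1]>-.13)&(P[...,1]<-.08);q=P[mm];print("blk",q.mean(0),q.min(0),q.max(0))
q=P[236:256,208:228].reshape(-1,3);q=q[q[:,2]>.03];print("smp",q.mean(0),(q.min(0)+q.max(0))/2)
hub=ray(T,*t(540,227),.041);print(hub)
for n,p,z in(("rim",(460,219),.052),("lugtip",(347,214),.032),("block",(517,400),.038),("bartip",(422,363),.031),("sample lid",(80,444),.055)):
    x=ray(T,*t(*p),z);d=x-hub;print(n,x.round(4),np.hypot(*d[:2]).round(4),np.degrees(np.arctan2(d[1],d[0])).round(1))
E
```

```text
[ 279  163   78   68 2342] [ 79. 105. 125.]
disc ((321.1076354980469, 196.28501892089844), (63.62633514404297, 68.70671844482422), 95.51590728759766) [ 0.56148006 -0.12045325  0.032     ]
blk [ 0.24163225 -0.1055908   0.73329298] [ 0.17783252 -0.12998875  0.03314724] [ 0.45672602 -0.08000097  0.76141717]
smp [0.42595053 0.17253789 0.04587596] [0.42585281 0.17262461 0.04771151]
[ 0.5603983  -0.12373559  0.041     ]
rim [ 0.5649 -0.0722  0.052 ] 0.0518 85.0
lugtip [0.5724 0.0015 0.032 ] 0.1258 84.5
block [ 0.449  -0.1067  0.038 ] 0.1127 171.3
bartip [ 0.4744 -0.0459  0.031 ] 0.116 137.9
sample lid [0.4253 0.1699 0.055 ] 0.3232 114.7
```

Emit:
{"op": "carry_out", "data": {
  "motion": [1, 0, 0, 0, 0, 0, 0.1156, 1, 0, 0, 0, 0, 0, 0.1156, 1, 0, 0, 0, 0, 0, 0.1156, 1, 0, 0, 0, 0, 0, 0.1156, 1, 0.024, -0.042, 0, 0, 0, 0, 1, 0.024, -0.042, 0, 0, 0, 0, 1, 0.024, -0.042, 0, 0, 0, 0, 1, 0.024, -0.042, 0, 0, 0, 0, 1, 0.024, -0.042, 0, 0, 0, 0, 1, 0.024, -0.042, 0, 0, 0, 0, 1, 0.024, -0.042, 0, 0, 0, 0, 1, 0.024, -0.042, 0, 0, 0, 0]
}}

```text
time_s: 1.3
position: [0.4136, -0.1684, 0.2312]
tool_rot: [0.999, -0.043, -0.0, -0.0]
wrist_force: [0.6, -1.4, 1.0]
width: 1.005
grasp_force: 0.0
```

```bash
cat >> h.py <<'E'
from scipy.spatial.transform import Rotation as Ro
def go(x,yaw=None):
    s=read_state();R=Ro.from_quat(s["tool_rot"]).as_matrix();y=np.degrees(np.arctan2(R[1,0],R[0,0]))
    print("t",s["time_s"],"pos",s["position"].round(4),"yaw",y.round(2),"tilt",R[:,2].round(3),"F",s["wrist_force"].round(2),"w",round(s["width"],3),"gf",s["grasp_force"],"j6",s["joints"][5].round(2))
    print("tool shift",(R.T@(np.array(x)-s["position"])).round(4), "" if yaw is None else ("turn z",np.radians(y-yaw).round(4)))
E
python3 -c "
from h import *
go([.4257,.172,.2],-5)"
```

```text
t 1.3 pos [ 0.4136 -0.1684  0.2312] yaw -4.97 tilt [-0.  0. -1.] F [ 0.61 -1.44  0.97] w 1.005 gf 0.0 j6 1.1
tool shift [-0.0175 -0.3401  0.0312] ('turn z', np.float64(0.0004))
```

Emit:
{"op": "carry_out", "data": {
  "motion": [1, -0.0022, -0.0425, 0.01, 0, 0, 0, 1, -0.0022, -0.0425, 0.01, 0, 0, 0, 1, -0.0022, -0.0425, 0.01, 0, 0, 0, 1, -0.0022, -0.0425, 0.01, 0, 0, 0, 1, -0.0022, -0.0425, 0.01, 0, 0, 0, 1, -0.0022, -0.0425, 0.01, 0, 0, 0, 1, -0.0022, -0.0425, 0.01, 0, 0, 0, 1, -0.0022, -0.0425, 0.01, 0, 0, 0, 1, 0, 0, 0, 0, 0, 0, 1, 0, 0, 0, 0, 0, 0]
}}

```text
time_s: 2.3
position: [0.4243, 0.1706, 0.1507]
tool_rot: [0.999, -0.042, -0.001, 0.0]
wrist_force: [-0.3, -0.2, -0.1]
width: 1.003
grasp_force: 0.0
```

```bash
python3 -c "
from h import *
go([.4257,.172,.021],-5)
f=grab_frame('side');a=f['color'][150:290,300:440];cv2.imwrite('pics/s1.png',cv2.convertScaleAbs(cv2.resize(a,None,fx=4,fy=4,interpolation=cv2.INTER_CUBIC),alpha=1.6))"
```

```text
t 2.3 pos [0.4243 0.1706 0.1507] yaw -4.81 tilt [-0.001 -0.001 -1.   ] F [-0.34 -0.19 -0.14] w 1.003 gf 0.0 j6 1.87
tool shift [ 0.0014 -0.0016  0.1297] ('turn z', np.float64(0.0034))
```

View pics/s1.png

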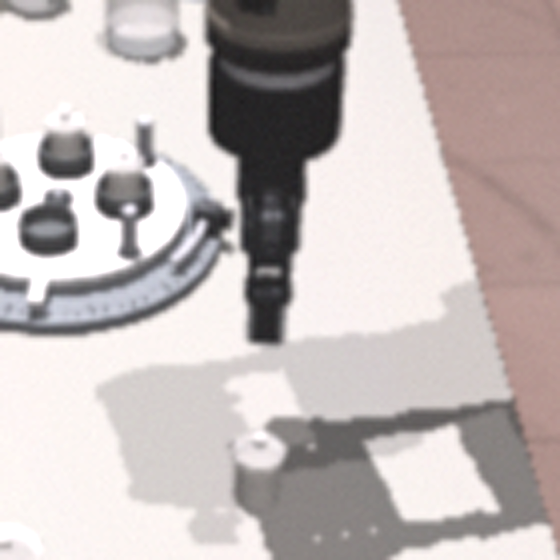

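The near finger tip shows at crop (265,335) and the sample knob at (258,437), so they are roughly aligned.

```bash
python3 -c "
from h import *
f=grab_frame('side')
print(proj(f,[.4243,.218,.164]),(300+265.5/4-.5,150+338/4), proj(f,[.4257,.172,.058]),(300+258.5/4-.5,150+434/4))
print(ray(f,363.9,258.5,.056))
f=grab_frame('top');P=cloud(f);g=f['color'];print(proj(f,[.4257,.172,.058]))
go([.4257,.172,.021],-5)"
```

```text
(np.float64(368.26262787801016), np.float64(235.37620523148888)) (365.875, 234.5) (np.float64(364.5580815716991), np.float64(256.6238453634519)) (364.125, 258.5)
[0.42762417 0.17678186 0.056     ]
(np.float64(216.8372045863269), np.float64(245.33625436476515))
t 2.45 pos [0.4251 0.169  0.1514] yaw -5.04 tilt [ 0. -0. -1.] F [ 0.3  -0.14  0.32] w 0.999 gf 0.0 j6 1.87
tool shift [ 0.0003 -0.0031  0.1304] ('turn z', np.float64(-0.0007))
```

Emit:
{"op": "carry_out", "data": {
  "motion": [1, 0, -0.003, 0.03, 0, 0, 0, 1, 0, 0, 0.03, 0, 0, 0, 1, 0, 0, 0.03, 0, 0, 0, 1, 0, 0, 0.025, 0, 0, 0, 1, 0, 0, 0.014, 0, 0, 0, 1, 0, 0, 0, 0, 0, 0],
  "grip_force": 25
}}

```text
time_s: 3.05
position: [0.4244, 0.1714, 0.021]
tool_rot: [0.999, -0.045, -0.002, 0.001]
wrist_force: [-0.2, -0.8, 1.3]
width: 1.001
grasp_force: 0.0
```

```bash
python3 -c "
from h import *
go([.4257,.172,.021],-5)
f=grab_frame('side');a=f['color'][190:290,310:410];b=grab_frame('top')['color'][205:290,170:270]
c=lambda a:cv2.convertScaleAbs(cv2.resize(a,(400,int(a.shape[0]*4)),interpolation=cv2.INTER_CUBIC),alpha=1.7)
o=np.zeros((400,800,3),np.uint8);x,y=c(a),c(b);o[:400,:400]=x;o[:340,400:]=y;cv2.imwrite('pics/s2.png',o)"
```

```text
t 3.05 pos [0.4244 0.1714 0.021 ] yaw -5.1 tilt [-0.003 -0.001 -1.   ] F [-0.15 -0.77  1.3 ] w 1.001 gf 0.0 j6 1.88
tool shift [ 0.0012 -0.0007  0.    ] ('turn z', np.float64(-0.0018))
```

View pics/s2.png

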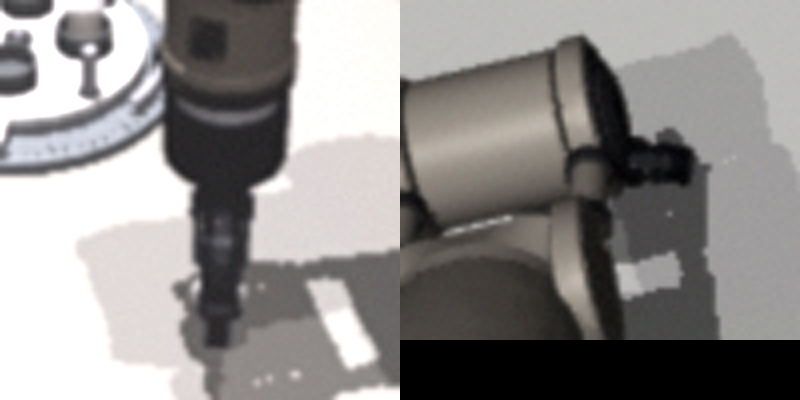

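The near finger stands in front of the bottle. The bottle is centred at about crop x 213 and the finger at about 217, so they are aligned. Closing now.

Emit:
{"op": "carry_out", "data": {
  "motion": [0, 0, 0, 0, 0, 0, 0, 0, 0, 0, 0, 0, 0, 0, 0, 0, 0, 0, 0, 0, 0, 0, 0, 0, 0, 0, 0, 0, 0, 0, 0, 0, 0, 0, 0, 0, 0, 0, 0, 0, 0, 0, 0, 0, 0, 0, 0, 0, 0],
  "grip_force": 25
}}

```text
time_s: 3.85
position: [0.4256, 0.1732, 0.0227]
tool_rot: [0.999, -0.043, 0.001, -0.0]
wrist_force: [-0.7, 0.3, 7.8]
width: 0.372
grasp_force: 24.6
```

Emit:
{"op": "carry_out", "data": {
  "motion": [0, 0, 0, 0, 0, 0, 0, 0, 0, 0, 0, 0, 0, 0, 0, 0, 0, 0, 0, 0, 0]
}}

```text
time_s: 4.15
position: [0.4256, 0.1732, 0.0227]
tool_rot: [0.999, -0.043, 0.001, -0.0]
wrist_force: [0.2, 0.9, 5.3]
width: 0.372
grasp_force: 24.6
```

Emit:
{"op": "carry_out", "data": {
  "motion": [0, 0, 0, -0.015, 0, 0, 0, 0, 0, 0, -0.03, 0, 0, 0, 0, 0, 0, -0.04, 0, 0, 0, 0, 0, 0, -0.035, 0, 0, 0, 0, 0.023, 0.0331, 0, 0, 0, 0, 0, 0.023, 0.0331, 0, 0, 0, 0, 0, 0.023, 0.0331, 0, 0, 0, 0, 0, 0.023, 0.0331, 0, 0, 0, 0, 0, 0.023, 0.0331, 0, 0, 0, 0, 0, 0.023, 0.0331, 0, 0, 0, 0, 0, 0.0215, 0.031, 0, 0, 0, 0, 0, 0, 0, 0, 0, 0, 0]
}}

```text
time_s: 5.35
position: [0.5659, -0.0736, 0.1416]
tool_rot: [0.999, -0.045, 0.001, 0.001]
wrist_force: [1.1, -0.5, -1.0]
width: 0.374
grasp_force: 25.2
```

Emit:
{"op": "carry_out", "data": {
  "motion": [0, 0, 0, 0.01, 0, 0, 0, 0, 0, 0, 0, 0, 0, 0]
}}

```text
time_s: 5.55
position: [0.5625, -0.0684, 0.1303]
tool_rot: [0.999, -0.043, -0.002, -0.001]
wrist_force: [-1.3, 0.2, -1.2]
width: 0.371
grasp_force: 25.2
```

```bash
python3 -c "
from h import *
go([.5655,-.072,.14],-5)
f=grab_frame('side');np.save('side1.npy',f);g=grab_frame('top');np.save('top1.npy',g)
a=f['color'][130:230,265:365];b=g['color'][145:245,270:370]
c=lambda a:cv2.convertScaleAbs(cv2.resize(a,None,fx=4,fy=4,interpolation=cv2.INTER_CUBIC),alpha=1.7)
cv2.imwrite('pics/s3.png',np.hstack([c(a),c(b)]))"
```

```text
t 5.55 pos [ 0.5625 -0.0684  0.1303] yaw -4.93 tilt [-0.004  0.001 -1.   ] F [-1.3   0.2  -1.22] w 0.371 gf 25.17420878069288 j6 1.4
tool shift [ 0.0033  0.0034 -0.0098] ('turn z', np.float64(0.0012))
```

View pics/s3.png

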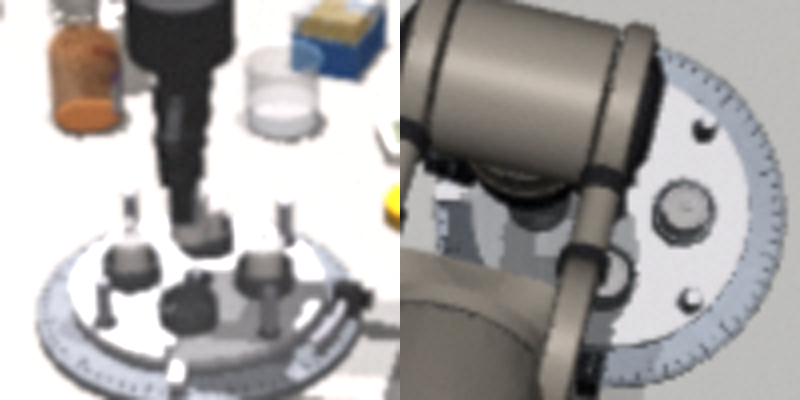

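The side half shows the gripper at about (185,200) above the empty well at (190,305). The held bottle blends with the bottle behind it at (205,230), and the top half is covered by the arm. I'll use depth instead.

```bash
python3 -c "
from h import *
go([.5655,-.072,.14],-5)
f=np.load('side1.npy',allow_pickle=True).item();P=cloud(f)
z=.11
print('pred base',proj(f,[.564,-.071,z]),'well rim',proj(f,[.5655,-.072,.052]))
for v in range(172,200,2): print(v,[('%3d/%3d'%(1000*P[v,u,0],1000*P[v,u,1])) for u in range(298,328,2)])
print()
for v in range(172,200,2): print(v,[('%3d'%(1000*P[v,u,2])) for u in range(298,328,2)])
"
```

```text
t 5.65 pos [ 0.5633 -0.0683  0.1316] yaw -4.88 tilt [-0.002  0.001 -1.   ] F [ 0.27  0.41 -0.79] w 0.374 gf 25.175066099852756 j6 1.4
tool shift [ 0.0025  0.0035 -0.0084] ('turn z', np.float64(0.0021))
pred base (np.float64(311.7583746321157), np.float64(187.71425906181625)) well rim (np.float64(311.85296960078625), np.float64(203.80804176345302))
172 ['623/-342', '616/-344', '609/-350', '602/-343', '575/-15', '570/-29', '565/-31', '559/-14', '554/-37', '559/-344', '552/-344', '545/-345', '538/-345', '530/-345', '523/-347']
174 ['622/-330', '615/-330', '608/-331', '601/-334', '575/-19', '570/-25', '565/-23', '559/-16', '554/-24', '550/-86', '552/-330', '544/-329', '537/-329', '530/-329', '523/-326']
176 ['622/-320', '615/-316', '607/-312', '601/-319', '576/-25', '570/-20', '565/-22', '559/-17', '555/-45', '550/-67', '551/-318', '544/-320', '537/-316', '530/-314', '523/-316']
178 ['612/-190', '614/-303', '607/-309', '600/-306', '593/-303', '572/-41', '566/-42', '561/-42', '555/-43', '550/-59', '548/-183', '544/-298', '537/-299', '530/-302', '523/-300']
180 ['612/-185', '614/-294', '607/-297', '600/-290', '593/-290', '572/-40', '566/-41', '560/-36', '555/-47', '550/-63', '548/-170', '541/-171', '537/-295', '530/-289', '523/-291']Traceback (most recent call last):
  File "<string>", line 7, in <module>
    for v in range(172,200,2): print(v,[('%3d/%3d'%(1000*P[v,u,0],1000*P[v,u,1])) for u in range(298,328,2)])
                                         ~~~~~~~~~^~~~~~~~~~~~~~~~~~~~~~~~~~~~~~
ValueError: cannot convert float NaN to integer
```

Emit:
{"op": "carry_out", "data": {
  "motion": [0, 0.001, 0.003, 0.01, 0, 0, 0, 0, 0, 0, 0.02, 0, 0, 0, 0, 0, 0, 0.015, 0, 0, 0, 0, 0, 0, 0.005, 0, 0, 0, 0, 0, 0, 0, 0, 0, 0]
}}

```text
time_s: 6.15
position: [0.5645, -0.0722, 0.0815]
tool_rot: [0.999, -0.043, -0.001, -0.0]
wrist_force: [-0.3, 0.1, -1.3]
width: 0.373
grasp_force: 25.2
```

```bash
python3 -c "
from h import *
f=grab_frame('side');np.save('side2.npy',f);go([.5655,-.072,.057],-5)
a=f['color'][165:225,280:345]
cv2.imwrite('pics/s4.png',cv2.convertScaleAbs(cv2.resize(a,None,fx=9,fy=9,interpolation=cv2.INTER_CUBIC),alpha=2.2))"
```

```text
t 6.2 pos [ 0.565  -0.0724  0.0823] yaw -4.94 tilt [-0. -0. -1.] F [ 0.95  0.01 -0.47] w 0.371 gf 25.174740966169793 j6 1.4
tool shift [ 0.0004 -0.0005  0.0253] ('turn z', np.float64(0.0011))
```

View pics/s4.png

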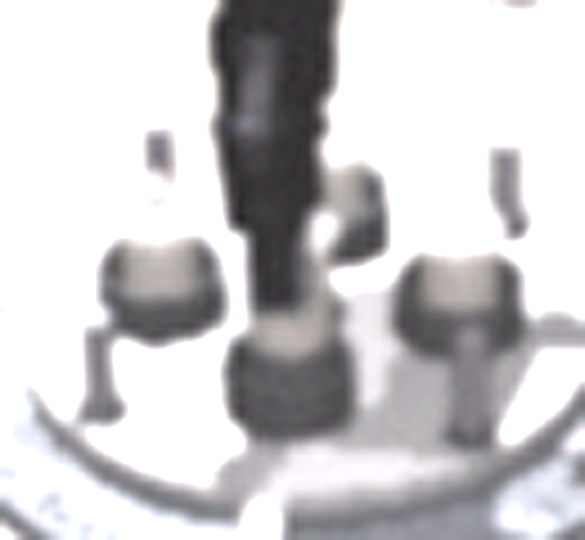

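The bottle base spans crop x 253–330 (centre about 292), and the well cup spans 228–355 (centre about 291). The bottle is centred over the well, so I'll lower it.

Emit:
{"op": "carry_out", "data": {
  "motion": [0, 0, 0, 0.006, 0, 0, 0, 0, 0, 0, 0.006, 0, 0, 0, 0, 0, 0, 0, 0, 0, 0]
}}

```text
time_s: 6.5
position: [0.5645, -0.0725, 0.0696]
tool_rot: [0.999, -0.043, -0.001, -0.0]
wrist_force: [0.2, -0.5, -1.2]
width: 0.372
grasp_force: 25.2
```

Emit:
{"op": "carry_out", "data": {
  "motion": [0, 0, 0, 0.004, 0, 0, 0, 0, 0, 0, 0.004, 0, 0, 0, 0, 0, 0, 0.003, 0, 0, 0, 0, 0, 0, 0, 0, 0, 0]
}}

```text
time_s: 6.9
position: [0.5646, -0.0726, 0.0587]
tool_rot: [0.999, -0.043, -0.0, -0.0]
wrist_force: [0.5, -0.4, 0.1]
width: 0.372
grasp_force: 25.2
```

Emit:
{"op": "carry_out", "data": {
  "motion": [0, 0, 0, 0.001, 0, 0, 0, 0, 0, 0, 0.001, 0, 0, 0, 0, 0, 0, 0, 0, 0, 0]
}}

```text
time_s: 7.2
position: [0.5653, -0.0726, 0.0578]
tool_rot: [0.999, -0.043, 0.0, 0.0]
wrist_force: [0.0, 0.1, 2.8]
width: 0.375
grasp_force: 25.3
```

Emit:
{"op": "carry_out", "data": {
  "motion": [0.45, 0, 0, 0, 0, 0, 0, 0.6, 0, 0, 0, 0, 0, 0, 0.7, 0, 0, 0, 0, 0, 0, 0.7, 0, 0, 0, 0, 0, 0, 0.7, 0, 0, 0, 0, 0, 0]
}}

```text
time_s: 7.7
position: [0.5649, -0.0726, 0.0572]
tool_rot: [0.999, -0.043, -0.0, 0.0]
wrist_force: [0.4, -0.1, -0.6]
width: 0.698
grasp_force: 0.0
```

Emit:
{"op": "carry_out", "data": {
  "motion": [0.7, 0, 0, -0.01, 0, 0, 0, 0.7, 0, 0, -0.02, 0, 0, 0, 0.7, 0, 0, -0.04, 0, 0, 0, 0.7, 0, 0, -0.05, 0, 0, 0, 0.5, 0, 0, -0.03, 0, 0, 0, 0, 0, 0, 0, 0, 0, 0]
}}

```text
time_s: 8.3
position: [0.5674, -0.0732, 0.2134]
tool_rot: [0.999, -0.043, 0.005, 0.001]
wrist_force: [0.6, -0.5, 0.1]
width: 0.373
grasp_force: 0.0
```

Emit:
{"op": "carry_out", "data": {
  "motion": [0, 0, 0, 0, 0, 0, 0.134, 0, 0, 0, 0, 0, 0, 0.134, 0, 0, 0, 0, 0, 0, 0.134, 0, 0, 0, 0, 0, 0, 0.134, 0, 0, 0, 0, 0, 0, 0.134, 0, 0, 0, 0, 0, 0, 0.134, 0, 0.0017, 0.0307, 0, 0, 0, 0, 0, 0.0017, 0.0307, 0, 0, 0, 0, 0, 0.0017, 0.0307, 0, 0, 0, 0, 0, 0.0017, 0.0307, 0, 0, 0, 0, 0, 0, 0, 0, 0, 0, 0, 0, 0, 0, 0, 0, 0, 0]
}}

```text
time_s: 9.5
position: [0.4735, -0.1553, 0.2073]
tool_rot: [0.902, -0.431, -0.0, -0.0]
wrist_force: [0.3, 0.3, 1.0]
width: 0.001
grasp_force: 0.0
```

```bash
python3 -c "
from h import *
f=grab_frame('side');np.save('side3.npy',f);go([.4737,-.1552,.045],-51)
a=f['color'][165:225,280:350]
T=grab_frame('top');b=T['color'][145:250,265:375]
c=lambda a,k:cv2.convertScaleAbs(cv2.resize(a,None,fx=k,fy=k,interpolation=cv2.INTER_CUBIC),alpha=1.9)
x,y=c(a,5.5),c(b,3.6);o=np.zeros((400,x.shape[1]+y.shape[1],3),np.uint8);o[:x.shape[0],:x.shape[1]]=x;o[:y.shape[0],x.shape[1]:]=y
cv2.imwrite('pics/s5.png',o);print(o.shape,x.shape)"
```

```text
t 9.55 pos [ 0.474  -0.1549  0.2072] yaw -51.06 tilt [ 0.  0. -1.] F [ 1.08  0.46 -0.12] w -0.003 gf 0.0 j6 1.99
tool shift [0.     0.0005 0.1622] ('turn z', np.float64(-0.001))
(400, 781, 3) (330, 385, 3)
```

View pics/s5.png

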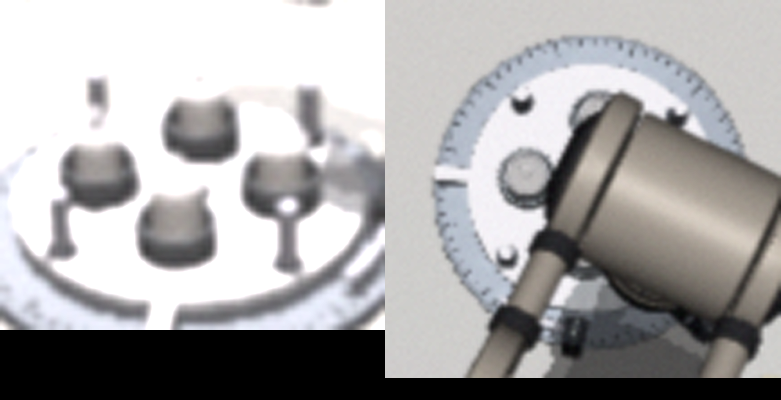

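The bottle stands in the well (left half, (175,210)). The lug is still at the left of the rotor, so it hasn't turned. Now lowering behind post_2.

Emit:
{"op": "carry_out", "data": {
  "motion": [0, 0, 0, 0.04, 0, 0, 0, 0, 0, 0, 0.04, 0, 0, 0, 0, 0, 0, 0.04, 0, 0, 0, 0, 0, 0, 0.03, 0, 0, 0, 0, 0, 0, 0.012, 0, 0, 0, 0, 0, 0, 0, 0, 0, 0]
}}

```text
time_s: 10.2
position: [0.4734, -0.1542, 0.044]
tool_rot: [0.903, -0.43, -0.002, -0.0]
wrist_force: [-0.4, -0.9, -0.1]
width: -0.003
grasp_force: 0.0
```

Emit:
{"op": "carry_out", "data": {
  "motion": [0, 0.004, 0, 0, 0, 0, 0, 0, 0.004, 0, 0, 0, 0, 0, 0, 0.002, 0, 0, 0, 0, 0, 0, 0, 0, 0, 0, 0, 0]
}}

```text
time_s: 10.6
position: [0.4809, -0.1636, 0.0463]
tool_rot: [0.902, -0.431, 0.001, 0.0]
wrist_force: [0.3, 0.3, 0.1]
width: -0.001
grasp_force: 0.0
```

Emit:
{"op": "carry_out", "data": {
  "motion": [0, 0.002, 0, 0, 0, 0, 0, 0, 0.002, 0, 0, 0, 0, 0, 0, 0.002, 0, 0, 0, 0, 0, 0, 0.002, 0, 0, 0, 0, 0]
}}

```text
time_s: 11.0
position: [0.485, -0.1692, 0.0453]
tool_rot: [0.902, -0.431, -0.0, 0.0]
wrist_force: [-1.0, 1.5, 2.4]
width: 0.001
grasp_force: 0.7
```

Emit:
{"op": "carry_out", "data": {
  "motion": [0, 0.0022, 0.0003, 0, 0, 0, -0.025, 0, 0.0044, 0.0006, 0, 0, 0, -0.05, 0, 0.0044, 0.0006, 0, 0, 0, -0.05, 0, 0.0044, 0.0006, 0, 0, 0, -0.05, 0, 0.0044, 0.0006, 0, 0, 0, -0.05, 0, 0.0044, 0.0006, 0, 0, 0, -0.05, 0, 0.0044, 0.0006, 0, 0, 0, -0.05, 0, 0.0044, 0.0006, 0, 0, 0, -0.05, 0, 0.0022, 0.0003, 0, 0, 0, -0.025, 0, 0, 0, 0, 0, 0, 0]
}}

```text
time_s: 12.0
position: [0.5087, -0.1959, 0.0452]
tool_rot: [0.97, -0.243, 0.0, 0.0]
wrist_force: [-0.1, -0.2, -0.0]
width: 0.003
grasp_force: 0.0
```

```bash
python3 - <<'E'
from h import *
C=np.array([.561,-.1235])
go([0,0,0]);s=read_state();d=s["position"][:2]-C;print("r",np.hypot(*d),"ang",np.degrees(np.arctan2(d[1],d[0]))%360)
E
```

```text
t 12.0 pos [ 0.5087 -0.1959  0.0452] yaw -28.09 tilt [ 0. -0. -1.] F [-0.08 -0.18 -0.03] w 0.003 gf 0.0 j6 1.55
tool shift [-0.541   0.0666  0.0449] 
r 0.08936601920725865 ang 234.1479548133811
```

```bash
cat > ring.py <<'E'
from h import *
C=np.array([.561,-.1235])
for n in("top","side"):
    f=grab_frame(n);g=cv2.cvtColor(f["color"],cv2.COLOR_BGR2GRAY)
    dx=0
    for r in(.114,.120):
        A=np.radians(np.arange(76,176,2));v=[]
        for a in A:
            u,w=proj(f,[C[0]+r*np.cos(a),C[1]+r*np.sin(a),.031]);v.append(int(cv2.getRectSubPix(g,(1,1),(u,w))[0,0]))
        print(n,r,dict(zip(range(76,176,2),v)))
E
python3 ring.py
```

```text
top 0.114 {76: 96, 78: 100, 80: 100, 82: 102, 84: 101, 86: 101, 88: 101, 90: 101, 92: 102, 94: 103, 96: 102, 98: 103, 100: 103, 102: 101, 104: 93, 106: 102, 108: 102, 110: 125, 112: 130, 114: 108, 116: 77, 118: 101, 120: 102, 122: 103, 124: 103, 126: 103, 128: 103, 130: 104, 132: 101, 134: 94, 136: 95, 138: 98, 140: 104, 142: 105, 144: 108, 146: 103, 148: 99, 150: 102, 152: 106, 154: 101, 156: 100, 158: 70, 160: 72, 162: 77, 164: 75, 166: 57, 168: 32, 170: 31, 172: 33, 174: 37}
top 0.12 {76: 94, 78: 90, 80: 98, 82: 94, 84: 83, 86: 98, 88: 92, 90: 86, 92: 96, 94: 82, 96: 97, 98: 94, 100: 83, 102: 97, 104: 79, 106: 100, 108: 101, 110: 127, 112: 129, 114: 110, 116: 74, 118: 95, 120: 98, 122: 95, 124: 84, 126: 102, 128: 98, 130: 100, 132: 95, 134: 67, 136: 84, 138: 74, 140: 73, 142: 76, 144: 64, 146: 72, 148: 66, 150: 59, 152: 76, 154: 65, 156: 59, 158: 51, 160: 69, 162: 72, 164: 61, 166: 33, 168: 30, 170: 33, 172: 37, 174: 40}
side 0.114 {76: 66, 78: 65, 80: 60, 82: 59, 84: 59, 86: 60, 88: 63, 90: 62, 92: 60, 94: 60, 96: 60, 98: 61, 100: 60, 102: 60, 104: 60, 106: 60, 108: 109, 110: 174, 112: 189, 114: 156, 116: 85, 118: 60, 120: 61, 122: 62, 124: 62, 126: 69, 128: 71, 130: 74, 132: 75, 134: 71, 136: 74, 138: 88, 140: 106, 142: 114, 144: 117, 146: 124, 148: 125, 150: 125, 152: 130, 154: 127, 156: 120, 158: 117, 160: 122, 162: 118, 164: 110, 166: 90, 168: 59, 170: 45, 172: 56, 174: 69}
side 0.12 {76: 95, 78: 97, 80: 80, 82: 72, 84: 78, 86: 80, 88: 82, 90: 83, 92: 80, 94: 78, 96: 73, 98: 68, 100: 72, 102: 76, 104: 83, 106: 73, 108: 101, 110: 170, 112: 187, 114: 159, 116: 95, 118: 88, 120: 96, 122: 96, 124: 107, 126: 112, 128: 115, 130: 117, 132: 114, 134: 111, 136: 100, 138: 97, 140: 103, 142: 102, 144: 103, 146: 101, 148: 97, 150: 94, 152: 91, 154: 89, 156: 86, 158: 82, 160: 75, 162: 70, 164: 61, 166: 48, 168: 36, 170: 40, 172: 50, 174: 61}
```

Emit:
{"op": "carry_out", "data": {
  "motion": [0, 0.0026, 0.0005, 0, 0, 0, -0.03, 0, 0.0026, 0.0004, 0, 0, 0, -0.03, 0, 0.0026, 0.0004, 0, 0, 0, -0.03, 0, 0.0026, 0.0004, 0, 0, 0, -0.03, 0, 0.0026, 0.0004, 0, 0, 0, -0.03, 0, 0.0026, 0.0004, 0, 0, 0, -0.03, 0, 0.0026, 0.0004, 0, 0, 0, -0.03, 0, 0.0026, 0.0004, 0, 0, 0, -0.03, 0, 0.0018, 0.0003, 0, 0, 0, -0.02, 0, 0.0009, 0.0001, 0, 0, 0, -0.01, 0, 0, 0, 0, 0, 0, 0]
}}

```text
time_s: 13.2
position: [0.5291, -0.2077, 0.0453]
tool_rot: [0.994, -0.11, 0.0, 0.0]
wrist_force: [-0.6, 0.7, -0.3]
width: -0.0
grasp_force: 0.3
```

```bash
cat > st.py <<'E'
from h import *
C=np.array([.561,-.1235])
go([0,0,0]);s=read_state();d=s["position"][:2]-C;print("r",np.hypot(*d),"ang",np.degrees(np.arctan2(d[1],d[0]))%360)
E
python3 st.py; python3 ring.py | grep 0.114
```

```text
t 13.2 pos [ 0.5291 -0.2077  0.0453] yaw -12.63 tilt [ 0. -0. -1.] F [-0.59  0.68 -0.33] w -0.0 gf 0.26028094813227654 j6 1.28
tool shift [-0.5617 -0.087   0.045 ] 
r 0.09006241439540802 ang 249.2557454653198
top 0.114 {76: 97, 78: 101, 80: 102, 82: 103, 84: 101, 86: 102, 88: 101, 90: 102, 92: 104, 94: 103, 96: 102, 98: 103, 100: 103, 102: 101, 104: 93, 106: 102, 108: 104, 110: 102, 112: 103, 114: 104, 116: 103, 118: 103, 120: 104, 122: 105, 124: 120, 126: 131, 128: 125, 130: 83, 132: 74, 134: 80, 136: 86, 138: 89, 140: 95, 142: 104, 144: 104, 146: 102, 148: 100, 150: 100, 152: 107, 154: 99, 156: 103, 158: 88, 160: 40, 162: 39, 164: 33, 166: 28, 168: 33, 170: 35, 172: 37, 174: 41}
side 0.114 {76: 63, 78: 59, 80: 59, 82: 59, 84: 59, 86: 60, 88: 61, 90: 62, 92: 61, 94: 59, 96: 60, 98: 61, 100: 60, 102: 59, 104: 60, 106: 59, 108: 58, 110: 60, 112: 61, 114: 58, 116: 58, 118: 56, 120: 61, 122: 95, 124: 152, 126: 185, 128: 171, 130: 115, 132: 73, 134: 61, 136: 64, 138: 80, 140: 98, 142: 108, 144: 113, 146: 119, 148: 119, 150: 118, 152: 121, 154: 118, 156: 111, 158: 111, 160: 115, 162: 109, 164: 99, 166: 81, 168: 53, 170: 40, 172: 49, 174: 61}
```

Emit:
{"op": "carry_out", "data": {
  "motion": [0, 0.0009, 0.0001, 0, 0, 0, -0.01, 0, 0.0009, 0.0001, 0, 0, 0, -0.01, 0, 0.0009, 0.0001, 0, 0, 0, -0.01, 0, 0.0009, 0.0001, 0, 0, 0, -0.01, 0, 0.0009, 0.0001, 0, 0, 0, -0.01, 0, 0.0009, 0.0001, 0, 0, 0, -0.01, 0, 0.0009, 0.0001, 0, 0, 0, -0.01, 0, 0.0009, 0.0001, 0, 0, 0, -0.01]
}}

```text
time_s: 14.1
position: [0.5359, -0.2098, 0.0453]
tool_rot: [0.998, -0.07, 0.0, 0.0]
wrist_force: [-2.4, -0.8, 0.3]
width: 0.002
grasp_force: 0.7
```

Emit:
{"op": "carry_out", "data": {
  "motion": [0, 0.0006, 0.0001, 0, 0, 0, -0.006, 0, 0.0006, 0.0001, 0, 0, 0, -0.006, 0, 0.0006, 0.0001, 0, 0, 0, -0.006, 0, 0.0006, 0.0001, 0, 0, 0, -0.006]
}}

```text
time_s: 14.5
position: [0.5382, -0.2103, 0.0453]
tool_rot: [0.998, -0.058, 0.0, 0.0]
wrist_force: [-2.1, -0.7, 1.0]
width: -0.003
grasp_force: 0.7
```

```bash
python3 st.py; python3 ring.py | grep 0.114; python3 st.py
```

```text
t 14.5 pos [ 0.5382 -0.2103  0.0453] yaw -6.65 tilt [ 0. -0. -1.] F [-2.06 -0.65  1.04] w -0.003 gf 0.6921615265309811 j6 1.18
tool shift [-0.559  -0.1465  0.0453] 
r 0.08975267446885854 ang 255.2946951785091
top 0.114 {76: 97, 78: 100, 80: 102, 82: 103, 84: 102, 86: 102, 88: 101, 90: 103, 92: 105, 94: 103, 96: 102, 98: 103, 100: 103, 102: 102, 104: 94, 106: 103, 108: 104, 110: 103, 112: 103, 114: 104, 116: 104, 118: 104, 120: 103, 122: 104, 124: 104, 126: 105, 128: 101, 130: 114, 132: 131, 134: 124, 136: 77, 138: 84, 140: 96, 142: 103, 144: 102, 146: 102, 148: 100, 150: 101, 152: 107, 154: 99, 156: 104, 158: 101, 160: 107, 162: 79, 164: 37, 166: 32, 168: 36, 170: 39, 172: 42, 174: 44}
side 0.114 {76: 64, 78: 64, 80: 59, 82: 58, 84: 58, 86: 58, 88: 60, 90: 61, 92: 61, 94: 61, 96: 60, 98: 59, 100: 58, 102: 59, 104: 60, 106: 59, 108: 60, 110: 62, 112: 59, 114: 57, 116: 59, 118: 61, 120: 61, 122: 61, 124: 56, 126: 63, 128: 96, 130: 147, 132: 171, 134: 156, 136: 108, 138: 85, 140: 97, 142: 108, 144: 110, 146: 116, 148: 119, 150: 121, 152: 124, 154: 118, 156: 109, 158: 109, 160: 115, 162: 108, 164: 98, 166: 79, 168: 51, 170: 40, 172: 50, 174: 62}
t 14.6 pos [ 0.5383 -0.2103  0.0453] yaw -6.66 tilt [ 0. -0. -1.] F [-0.72 -0.44  0.17] w 0.002 gf 0.455734021961689 j6 1.18
tool shift [-0.5591 -0.1464  0.0452] 
r 0.0897241624259771 ang 255.3306449990514
```

Emit:
{"op": "carry_out", "data": {
  "motion": [0, 0.0004, 0, 0, 0, 0, -0.0045, 0, 0.0004, 0.0001, 0, 0, 0, -0.0045, 0, 0.0004, 0, 0, 0, 0, -0.0045, 0, 0.0004, 0.0001, 0, 0, 0, -0.0045]
}}

```text
time_s: 15.0
position: [0.5397, -0.2107, 0.0453]
tool_rot: [0.999, -0.049, -0.0, -0.0]
wrist_force: [-1.7, 0.5, 1.0]
width: 0.002
grasp_force: 0.7
```

Emit:
{"op": "carry_out", "data": {
  "motion": [0, 0.0004, 0, 0, 0, 0, -0.0045, 0, 0.0004, 0.0001, 0, 0, 0, -0.0045, 0, 0.0004, 0, 0, 0, 0, -0.0045]
}}

```text
time_s: 15.3
position: [0.541, -0.2109, 0.0453]
tool_rot: [0.999, -0.042, 0.0, 0.0]
wrist_force: [-2.0, 0.4, 0.8]
width: -0.001
grasp_force: 0.7
```

Emit:
{"op": "carry_out", "data": {
  "motion": [0, 0.0003, 0, 0, 0, 0, -0.0035, 0, 0.0003, 0.0001, 0, 0, 0, -0.0035, 0, 0.0003, 0, 0, 0, 0, -0.0035]
}}

```text
time_s: 15.6
position: [0.5418, -0.2111, 0.0453]
tool_rot: [0.999, -0.037, -0.0, 0.0]
wrist_force: [-0.9, -0.1, 0.1]
width: -0.002
grasp_force: 0.7
```

Emit:
{"op": "carry_out", "data": {
  "motion": [0, 0.0003, 0, 0, 0, 0, -0.0035, 0, 0.0003, 0.0001, 0, 0, 0, -0.0035]
}}

```text
time_s: 15.8
position: [0.5424, -0.2112, 0.0453]
tool_rot: [0.999, -0.034, 0.0, 0.0]
wrist_force: [-0.8, -0.2, 0.9]
width: 0.0
grasp_force: 0.7
```

Emit:
{"op": "carry_out", "data": {
  "motion": [0, 0.0003, 0, 0, 0, 0, -0.0035, 0, 0.0003, 0.0001, 0, 0, 0, -0.0035]
}}

```text
time_s: 16.0
position: [0.543, -0.2113, 0.0453]
tool_rot: [1.0, -0.03, -0.0, -0.0]
wrist_force: [-1.1, 1.4, 0.9]
width: -0.002
grasp_force: 0.9
```

```bash
python3 ring.py | grep 0.114; python3 st.py
```

```text
top 0.114 {76: 97, 78: 100, 80: 104, 82: 104, 84: 102, 86: 102, 88: 102, 90: 102, 92: 105, 94: 104, 96: 104, 98: 103, 100: 106, 102: 102, 104: 94, 106: 104, 108: 103, 110: 102, 112: 103, 114: 103, 116: 104, 118: 104, 120: 104, 122: 104, 124: 105, 126: 105, 128: 104, 130: 94, 132: 90, 134: 127, 136: 131, 138: 111, 140: 97, 142: 104, 144: 102, 146: 102, 148: 99, 150: 100, 152: 107, 154: 100, 156: 104, 158: 101, 160: 102, 162: 52, 164: 32, 166: 34, 168: 38, 170: 41, 172: 43, 174: 46}
side 0.114 {76: 63, 78: 64, 80: 59, 82: 59, 84: 60, 86: 60, 88: 60, 90: 61, 92: 60, 94: 59, 96: 61, 98: 60, 100: 59, 102: 60, 104: 61, 106: 60, 108: 60, 110: 60, 112: 59, 114: 56, 116: 59, 118: 60, 120: 60, 122: 60, 124: 57, 126: 57, 128: 59, 130: 79, 132: 120, 134: 161, 136: 165, 138: 142, 140: 116, 142: 108, 144: 110, 146: 118, 148: 120, 150: 121, 152: 124, 154: 118, 156: 110, 158: 109, 160: 114, 162: 109, 164: 98, 166: 80, 168: 52, 170: 42, 172: 51, 174: 62}
t 16.1 pos [ 0.543  -0.2114  0.0453] yaw -3.47 tilt [-0.  0. -1.] F [-0.83  0.07  1.59] w -0.004 gf 0.7182163372635841 j6 1.13
tool shift [-0.5548 -0.1782  0.0453] 
r 0.08969514700746486 ang 258.4108041625328
```

Emit:
{"op": "carry_out", "data": {
  "motion": [0, 0.0003, 0, 0, 0, 0, -0.0035, 0, 0.0003, 0.0001, 0, 0, 0, -0.0035]
}}

```text
time_s: 16.3
position: [0.5432, -0.2114, 0.0453]
tool_rot: [1.0, -0.027, -0.0, -0.0]
wrist_force: [-3.8, 0.9, 2.2]
width: -0.001
grasp_force: 2.0
```

Emit:
{"op": "carry_out", "data": {
  "motion": [0, 0.0003, 0, 0, 0, 0, -0.0035, 0, 0.0003, 0, 0, 0, 0, -0.0035]
}}

```text
time_s: 16.5
position: [0.5434, -0.2115, 0.0453]
tool_rot: [1.0, -0.023, -0.001, -0.0]
wrist_force: [-5.9, -0.0, 4.4]
width: 0.004
grasp_force: 3.2
```

Emit:
{"op": "carry_out", "data": {
  "motion": [0, 0.0003, 0, 0, 0, 0, -0.0035, 0, 0.0003, 0, 0, 0, 0, -0.0035]
}}

```text
time_s: 16.7
position: [0.5435, -0.2115, 0.0452]
tool_rot: [1.0, -0.02, -0.001, -0.0]
wrist_force: [-8.6, -0.3, 5.3]
width: -0.002
grasp_force: 4.2
```

Emit:
{"op": "carry_out", "data": {
  "motion": [0, -0.0004, 0, 0, 0, 0, 0, 0, 0, 0, 0, 0, 0, 0]
}}

```text
time_s: 16.9
position: [0.5435, -0.2115, 0.0452]
tool_rot: [1.0, -0.02, -0.001, -0.0]
wrist_force: [-7.1, 0.5, 4.6]
width: 0.001
grasp_force: 3.1
```

Emit:
{"op": "carry_out", "data": {
  "motion": [0, -0.0001, 0, 0, 0, 0, 0, 0, 0, 0, 0, 0, 0, 0, 0, 0, 0, 0, 0, 0, 0, 0, 0, 0, 0, 0, 0, 0]
}}

```text
time_s: 17.3
position: [0.5435, -0.2116, 0.0453]
tool_rot: [1.0, -0.02, -0.001, -0.0]
wrist_force: [-6.4, -0.6, 3.5]
width: -0.002
grasp_force: 2.9
```

Emit:
{"op": "carry_out", "data": {
  "motion": [0, 0, 0, 0, 0, 0, 0, 0, 0, 0, 0, 0, 0, 0, 0, 0, 0, 0, 0, 0, 0, 0, 0, 0, 0, 0, 0, 0, 0, 0, 0, 0, 0, 0, 0]
}}

```text
time_s: 17.8
position: [0.5434, -0.2115, 0.0453]
tool_rot: [1.0, -0.02, -0.001, -0.0]
wrist_force: [-6.3, -0.2, 4.1]
width: -0.002
grasp_force: 2.9
```

Emit:
{"op": "carry_out", "data": {
  "motion": [0, 0, 0, 0, 0, 0, 0, 0, 0, 0, 0, 0, 0, 0, 0, 0, 0, 0, 0, 0, 0, 0, 0, 0, 0, 0, 0, 0]
}}

```text
time_s: 18.2
position: [0.5434, -0.2115, 0.0453]
tool_rot: [1.0, -0.02, -0.001, -0.0]
wrist_force: [-5.6, -0.3, 4.4]
width: -0.002
grasp_force: 2.9
```

Contact is made and held at about 6 N for over a second. Backing off gently, then lifting.

Emit:
{"op": "carry_out", "data": {
  "motion": [0, -0.0005, 0, 0, 0, 0, 0, 0, -0.0005, 0, 0, 0, 0, 0, 0, -0.0005, 0, 0, 0, 0, 0, 0, -0.0005, 0, 0, 0, 0, 0, 0, -0.001, 0, 0, 0, 0, 0, 0, -0.003, 0, 0, 0, 0, 0, 0, -0.005, 0, 0, 0, 0, 0, 0, 0, 0, 0, 0, 0, 0]
}}

```text
time_s: 19.0
position: [0.5326, -0.211, 0.0452]
tool_rot: [1.0, -0.02, -0.0, -0.0]
wrist_force: [0.6, 0.1, 1.3]
width: 0.001
grasp_force: 0.0
```

Emit:
{"op": "carry_out", "data": {
  "motion": [0, 0, 0, -0.01, 0, 0, 0, 0, 0, 0, -0.03, 0, 0, 0, 0, 0, 0, -0.04, 0, 0, 0, 0, 0, 0, -0.04, 0, 0, 0, 0, 0, 0, -0.03, 0, 0, 0, 0, 0, 0.045, 0, 0, 0, 0, 0, 0, 0.045, 0, 0, 0, 0, 0, 0, 0.045, 0, 0, 0, 0, 0, 0, 0.045, 0, 0, 0, 0, 0, 0, 0, 0, 0, 0, 0, 0, 0, 0, 0, 0, 0, 0]
}}

```text
time_s: 20.1
position: [0.5257, -0.3918, 0.1954]
tool_rot: [1.0, -0.021, 0.0, -0.0]
wrist_force: [-0.1, 0.4, 0.3]
width: -0.003
grasp_force: 0.0
```

```bash
python3 st.py; python3 ring.py | grep 0.114; python3 - <<'E'
from h import *
a=grab_frame("side")["color"][165:225,280:350];b=grab_frame("top")["color"][145:250,265:375]
c=lambda a,k:cv2.convertScaleAbs(cv2.resize(a,None,fx=k,fy=k,interpolation=cv2.INTER_CUBIC),alpha=1.9)
x,y=c(a,5.5),c(b,3.6);o=np.zeros((400,x.shape[1]+y.shape[1],3),np.uint8);o[:x.shape[0],:x.shape[1]]=x;o[:y.shape[0],x.shape[1]:]=y
cv2.imwrite('pics/s6.png',o)
E
```

```text
t 20.1 pos [ 0.5257 -0.3918  0.1954] yaw -2.38 tilt [ 0.  0. -1.] F [-0.11  0.44  0.34] w -0.003 gf 0.0 j6 0.85
tool shift [-0.5415 -0.3695  0.1955] 
r 0.270615063562896 ang 262.4996355341638
top 0.114 {76: 98, 78: 101, 80: 103, 82: 103, 84: 103, 86: 103, 88: 102, 90: 103, 92: 104, 94: 104, 96: 104, 98: 104, 100: 105, 102: 103, 104: 95, 106: 103, 108: 104, 110: 102, 112: 104, 114: 104, 116: 105, 118: 105, 120: 104, 122: 104, 124: 105, 126: 105, 128: 106, 130: 105, 132: 108, 134: 126, 136: 132, 138: 114, 140: 102, 142: 115, 144: 120, 146: 118, 148: 114, 150: 116, 152: 121, 154: 115, 156: 118, 158: 116, 160: 120, 162: 116, 164: 118, 166: 91, 168: 50, 170: 45, 172: 58, 174: 42}
side 0.114 {76: 62, 78: 62, 80: 57, 82: 56, 84: 56, 86: 57, 88: 59, 90: 58, 92: 57, 94: 58, 96: 58, 98: 58, 100: 57, 102: 59, 104: 61, 106: 58, 108: 58, 110: 58, 112: 58, 114: 55, 116: 57, 118: 59, 120: 60, 122: 60, 124: 57, 126: 56, 128: 57, 130: 79, 132: 123, 134: 169, 136: 176, 138: 154, 140: 131, 142: 125, 144: 127, 146: 135, 148: 137, 150: 139, 152: 142, 154: 135, 156: 127, 158: 125, 160: 130, 162: 121, 164: 103, 166: 81, 168: 51, 170: 41, 172: 49, 174: 59}
```

View pics/s6.png

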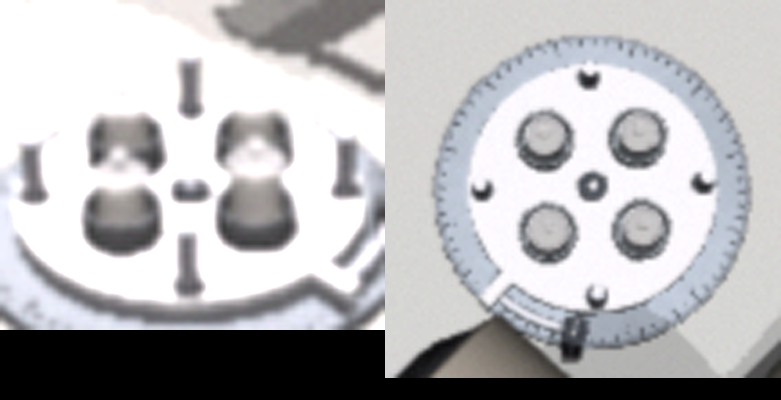

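The final picture shows the lug at (495,287) touching the bar tip, the stop block still at (572,338), the bottle seated in its well and the arm clear. Signing off.

```bash
python3 -c "
from bench import *
print(sign_off())"
```

```text
the job is handed in; nothing more can be done
None
```

The job is handed in at about 20 s: the bottle stands in the well, and the lug was pressed on the slide bar's tip at about 6 N for over a second (8.6 N for a moment at first contact) and left touching it, with no visible shift of the stop.

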